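# Unlatch the parts cage and hold its sprung gate wide

## Robot

A 6-joint arm with a two-finger parallel gripper is mounted at the origin on a cart in front of the work surface, level with it; the furniture and walls round the work are solid. World frame = base frame: x ahead of the robot, y to its left, z up, the work surface at z = 0. Lengths are in m, angles in rad, forces in N, time in s.
With the tool pointing down it reaches from about 0.25 to 0.775 m from the base axis. Payload 4 kg.
Tool frame: the origin (TCP) lies between the finger pads; the fingertips stand 11 mm ahead of it and the grasp point (between the pads) lies 8 mm behind it; z points along the fingers, y is the direction in which the jaws open and shut (so a half turn about z gives the same grasp; the last joint's range is limited). The gripper opens to 85 mm and grips with 20 to 120 N. Pads are 22 mm wide; open, the fingers measure 114 mm over their backs; the gripper's body (76 mm by 85 mm) begins 54 mm behind the grasp point. The pads swing forward as they close: fully open they stand 13 mm farther back than shut.
Start: joints at [-1.328, 0.087, 1.371, -0, 1.684, -0.103], TCP at [0.186, -0.517, 0.218] pointing down, gripper open.
Joint ranges: [-3.1, 3.1], [-0.76, 2.03], [0.27, 2.55], [-1.08, 4.22], [0.17, 2.65], [-2.57, 2.57]. Speed limits (rad/s): [2.79, 2.79, 3.14, 3.14, 3.14, 3.14].

## Interface

Orientations are given as a unit quaternion [x, y, z, w].
In Python, from bench import * gives the robot as it stands.
- The arm moves only by the tool move_arm, never from a script. Its argument "rows" is a list of rows, each an object of numbers: "tx", "ty", "tz": the shift along the world's x, y, z in units of 2 cm (1.0 is 2 cm); "ax", "ay", "az": the turn, a rotation vector about the world's x, y, z in units of 6 degrees (1.0 is 6 degrees); "claw": the opening, from 0 (shut) to 1 (fully open). A call has 1 to 5 rows; each row shifts and turns the commanded pose from where the row before left it; what a row does not reach is not made up. A row lasts 1/12 s, in which the tool goes at most 41.7 mm and 7.16 degrees, less where a joint would pass 70% of its speed; a pose out of reach is approached as far as the arm can. A call with a number of a shift or a turn outside -1 to 1 is refused whole. A call with a gripper value outside its range is refused whole. The fingers move at their own pace and stop on an object; "squeeze" is the grip in N (left out, the last holds). Time passes only in rows, so rows that do not move let the fingers close. It gives the time, the measured TCP pose, the force and the opening at its end, in the units of the state.
- get_obs(): the state, without advancing time (a new reading comes with each control period).
- capture(name): name is "scene" or "top" or "wrist"; returns the picture (400x640x3 uint8, red, green, blue); there is no depth.
- camera_info(name): a dict with "camera_matrix" (3x3 intrinsics, pixels), "k1" (the pictures are not rectified: a ray, as slopes to the right and down, at radius r is drawn at 1 + k1 r^2 times it, then the intrinsics apply), "cam_to_world" (4x4, takes a point from camera to world coordinates). Camera axes: x right, y down, z forward; pixel columns grow to the right and rows downward; lengths in m; the calibration is good to about 2 mm. A picture is of the moment at which its call begins: read the wrist's pose just before it. camera_info takes no time and is no camera call; for the wrist camera it gives the pose at the moment of the call.
- sign_off(): hands the job in, once; it reports no verdict.
Trained networks look in the newest picture that a camera, given by its name, has taken for a name from the list of things; names that differ only in an ending like _2 or _b are one class to them, and where a whole thing is asked for, a point or a joint stands for the part that bears it (a point fixed in the world has none). Each returns a list of dicts, best first, with "p" (0 to 1); they miss things now and then, are a little off and sometimes report something else, mostly with a low value. They report only what shows in the picture. A call takes as long as a camera call.
- cut_out(camera, name): "mask" (400x640 bool, what is visible of it) and "centre" ([column, row] in pixels, amid what is visible of it).
- pinpoint(camera, name): "centre" ([column, row] in pixels: a listed point, or the origin of a listed thing).
The state is a dict: "time": time; "joint_pos": joint angles; "dq": joint speeds; "joint_torque": joint torques, N m; "tcp_pos": TCP position; "eef_rot": TCP orientation; "contact_force": force on the tool from outside, world axes, zero at the start; "moment": the same for the moment, N m; "finger_gap": opening from 0.0 (shut) to 1.0 (fully open).
Only numpy, scipy, OpenCV 4.12 (cv2) and the standard library are available. Lean on these libraries where they do the work, as an engineer would, in place of code of your own. Each camera call takes 0.05 s, during which the arm holds its last target. There are 200 camera calls.

## Task

Open the barred gate of the little grey parts cage and hold it for me while I unload: first squeeze together the two tabs of the catch nearer the hinge, then those of the catch nearer the gate's free edge, each all the way in. Then draw the gate by its upright peg past the click of the detent below it until it stands out about square to the front of the cage, and finish with the fingers still holding it there, because it springs back when let go. Leave the things in the cage and beside it where they are.

Things in the scene. Friction and masses are not known exactly. Their poses are not given: they have to be found in the camera images.
- cage: Grey steel parts cage on 40 mm feet, fixed. Origin: on the bench under the closed gate, mid width; z up, +x into the cage, -x its front (towards the robot), -y its hinge side (on the robot's right). Box x 2..110, y -120..120 mm, closed top at z 152 mm; a flat tongue with the detent ball juts out to x -148 mm at z 46 mm. The closed gate is in the plane x = 0; both catches sit on top behind it.
- gate (a joint): Gate angle: 0 closed, grows as it swings out to the front (free edge goes from cage +y to -x, anticlockwise from above); 1.57 is square, stop at 1.85 rad. Blocked until both catches are in by about 8 mm. A spring pulls it shut (2 to 4 N at the peg); at 0.75 to 0.85 rad its bottom rail rides over the sprung ball (up to about 10 N more at the peg). Let go, it swings back to the ball or shut.
- gate_panel: The barred steel gate, 200 mm wide, z 52 to 152 mm over the bench, 10 mm thick, with small keeper lugs up to z = 166 mm. Origin on the hinge axis, 40 mm above the bench; it turns with the gate; closed, its axes are those of the cage and it runs along +y.
- gate_hinge (a point): Point on the hinge axis at z = 152 mm; in the cage frame at x 0, y -105 mm.
- peg_top (a point): Centre of the top of the gate's upright black round peg, 14 mm in diameter, top at z = 206 mm and free down to z = 152 mm. It turns with the gate; in the frame of gate_panel at x -32, y +115 mm.
- inner_catch_top (a point): Catch nearer the hinge, squeeze first: fixed point midway between its two upright black tabs, level with their tops (z 178.5 mm); cage frame x 35, y -40 mm. Tabs stand at its cage +y and -y sides, 22 mm wide in x, z 154 to 178 mm, 7 mm thick; over the outer faces 54 mm latched, 32 mm fully squeezed. 25 mm free beside them.
- catch_inner (a joint): How far each tab of the catch nearer the hinge is squeezed in: 0 latched, 0.011 m fully in. The two tabs are geared together, take about 6 N, and stay where they are left.
- outer_catch_top (a point): Catch nearer the gate's free edge (squeeze this second): same shape and sizes as the other; in the cage frame at x 35, y +55 mm.
- catch_outer (a joint): How far each tab of the catch nearer the free edge is squeezed in: 0 latched, 0.011 m fully in; geared together, about 6 N, stays where it is left.
- spool: Reel of solder lying in the cage, 82x54x40 mm; leave it.
- carton: Small carton in the cage, 50x50x42 mm; leave it.
- flux_jar: Round jar with a white cap, 44 mm in diameter, 47 mm high, on the bench to the right of the cage; leave it.
- tape_roll: Roll of tape lying flat, 60 mm in diameter, 12 mm high, on the bench to the left of the cage; leave it.

How it is judged:
On the way, in this order (a step that is already met when the one before it is completed fails the run):
1. the catch nearer the hinge is squeezed in while the other is still latched (value of joint catch_inner above 0.0085 m and value of joint catch_outer below 0.004 m), for 0.2 s.
2. then the catch nearer the free edge is squeezed in, the gate still shut (value of joint each of catch_outer, catch_inner above 0.0085 m and value of joint gate below 0.2 rad), for 0.2 s.
3. the gate is swung out past its detent (value of joint gate above 1 rad), for 0.1 s.
At the end, for the whole second after the job is handed in: The gate stands still at 1.35 to 1.8 rad, held there by the fingers (contact force over 0.7 N), both catches still squeezed in (over 8.5 mm) (value of joint gate between 1.35 and 1.8 rad and velocity of joint gate between -0.1 and 0.1 rad/s and contact force between the fingers and gate_panel above 0.7 N and value of joint each of catch_inner, catch_outer above 0.0085 m); the arm keeps its last pose, push and grip.
It fails at once if a thing in the cage or beside it is shifted by more than 20 mm (distance of any of spool, carton, flux_jar, tape_roll from where it was at the start of the episode above 0.02 m).
It fails at once if the jar is tipped (angle between flux_jar's own z axis and vertical above 0.5 rad).
It also fails if it takes over 45 s, if anything falls off the work surface, if the arm or the gripper's body presses on something with over 40 N, if the wrist force passes 120 N, or if a joint passes its speed limit or range.

## Working session

There is one attempt and no reset: what is moved stays moved. The work goes in short steps, Python scripts to look and compute and a tool call to move; the robot and the scene stay as the last step left them, time stands still between calls to the robot, and variables do not carry over. Pictures are saved under pics/ and viewed, about 8 in all and at most 12, crops included, and the job is handed in when it is done.

Besides the shell and the picture viewer there is one more tool, called after "Request:" by a JSON object that holds its "op" and its "data". move_arm: Moves the arm, as the interface text tells. Shifts and turns lie within -1 to 1; 1 stands for 2 cm of shift or 6 degrees of turn. Its arguments: {"type":"object","properties":{"rows":{"type":"array"},"squeeze":{"type":"number"}},"required":["rows"]}

```bash
mkdir -p pics; cat > h.py <<'E'
from bench import *
import numpy as np, cv2
def ray(cam,px):
    i=camera_info(cam);K=np.array(i["camera_matrix"]);T=np.array(i["cam_to_world"]);k=i["k1"]
    d=np.array([(px[0]-K[0,2])/K[0,0],(px[1]-K[1,2])/K[1,1]]);u=d.copy()
    for _ in range(20): u=d/(1+k*(u@u))
    return T[:3,3],T[:3,:3]@np.array([u[0],u[1],1])
def atz(cam,px,z):
    o,d=ray(cam,px);return o+d*(z-o[2])/d[2]
def proj(cam,P):
    i=camera_info(cam);K=np.array(i["camera_matrix"]);T=np.array(i["cam_to_world"])
    p=T[:3,:3].T@(np.array(P)-T[:3,3]);u=p[:2]/p[2];u=u*(1+i["k1"]*(u@u))
    return K[:2,:2]@u+K[:2,2]
def save(cam,name):
    im=capture(cam);cv2.imwrite(f"pics/{name}.png",cv2.cvtColor(np.asarray(im),cv2.COLOR_RGB2BGR));return im
E
python3 - <<'E'
from h import *
for c in("scene","top"):
    save(c,c+"0"); print(c,np.round(camera_info(c)["cam_to_world"],2).tolist())
    for n,z in(("inner_catch_top",.1785),("outer_catch_top",.1785),("peg_top",.206),("gate_hinge",.152)):
        for r in pinpoint(c,n)[:2]: print(c,n,np.round(r["p"],2),np.round(r["centre"],1),np.round(atz(c,r["centre"],z),4))
o=get_obs();print(o["time"],o["tcp_pos"],o["eef_rot"],o["finger_gap"])
a=cv2.imread("pics/scene0.png");b=cv2.imread("pics/top0.png")
cv2.imwrite("pics/both.png",cv2.resize(np.vstack([a,b]),(480,600)))
E
```

```text
scene [[-0.74, -0.32, 0.6, 0.05], [-0.68, 0.38, -0.63, 0.32], [-0.03, -0.87, -0.49, 0.55], [0.0, 0.0, 0.0, 1.0]]
scene inner_catch_top 0.94 [347.5 178.4] [ 0.5397 -0.2482  0.1785]
scene outer_catch_top 0.86 [303.1 180.9] [ 0.6048 -0.1785  0.1785]
scene peg_top 0.78 [327.6 182.1] [ 0.5226 -0.1691  0.206 ]
scene gate_hinge 0.62 [378.4 194.3] [ 0.4746 -0.273   0.152 ]
scene gate_hinge 0.25 [304.8 180.5] [ 0.643  -0.2177  0.152 ]
top [[-0.02, -1.0, 0.05, 0.51], [-1.0, 0.02, 0.03, -0.26], [-0.03, -0.05, -1.0, 0.98], [0.0, 0.0, 0.0, 1.0]]
top inner_catch_top 0.72 [333.8 197.9] [ 0.5408 -0.2527  0.1785]
top outer_catch_top 0.81 [304.  167.2] [ 0.6075 -0.1905  0.1785]
top peg_top 0.56 [295.6 206.9] [ 0.5228 -0.1743  0.206 ]
top gate_hinge 0.58 [347.7 227. ] [ 0.4778 -0.2814  0.152 ]
0.5 [ 0.18638882 -0.51745643  0.21749085] [ 9.85093855e-01  1.72017724e-01 -1.13431302e-05  1.01340430e-05] 1.001072294953062
```

View pics/top0.png

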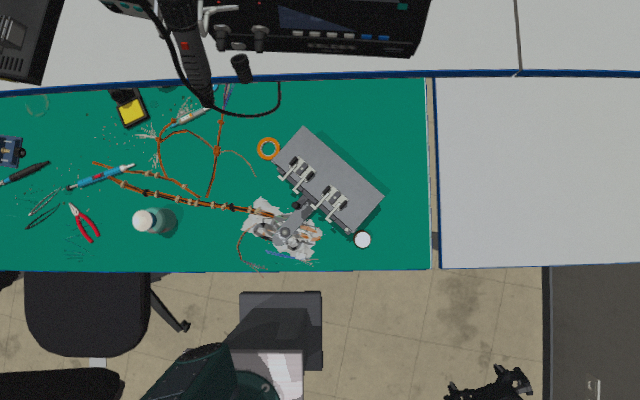

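View pics/scene0.png

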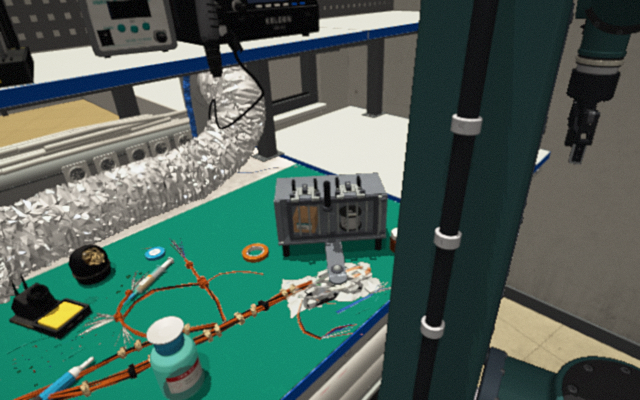

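The top view shows the cage turned about 45°, with its roof corners near (306,125) and (385,195) and the catches at (334,198) and (304,167). The peg is at (296,206) and the jar at (362,240). The scene view agrees. Next I fit the cage pose.

```bash
cat >> h.py <<'E'
from scipy.optimize import least_squares
PTS={"inner_catch_top":(.035,-.04,.1785),"outer_catch_top":(.035,.055,.1785),"peg_top":(-.032,.01,.206),"gate_hinge":(0,-.105,.152)}
def c2w(q,p):
    c,s=np.cos(q[2]),np.sin(q[2]);return np.array([q[0]+c*p[0]-s*p[1],q[1]+s*p[0]+c*p[1],p[2]])
def fit(obs,x0=(.54,-.2,-.75)):  # obs: (name, world xy, weight)
    f=lambda q:np.concatenate([w*(c2w(q,PTS[n])[:2]-np.array(xy)[:2])*1000 for n,xy,w in obs])
    r=least_squares(f,x0,loss="soft_l1",f_scale=3);return r.x,f(r.x)
E
python3 - <<'E'
from h import *
o=[("inner_catch_top",(.5397,-.2482),1),("outer_catch_top",(.6048,-.1785),1),("peg_top",(.5226,-.1691),1),("gate_hinge",(.4746,-.273),1)]
p=[("inner_catch_top",(.5408,-.2527),1),("outer_catch_top",(.6075,-.1905),1),("peg_top",(.5228,-.1743),1),("gate_hinge",(.4778,-.2814),1)]
for s in(o,p,o+p):
    q,r=fit(s);print(np.round(q,4),np.round(r,1))
for n in PTS: print(n,c2w(q,PTS[n]))
print(np.degrees(q[2])+90)
E
```

```text
[ 0.5415 -0.1959 -0.7235] [ 1.5 -0.9 -0.7  0.7  1.5  1.9 -2.7 -1.6]
[ 0.5433 -0.2033 -0.7331] [ 1.8 -3.8 -1.4  4.6  3.4 -0.2 -4.7  0. ]
[ 0.5419 -0.199  -0.7095] [ 2.7 -4.  -0.5 -1.6  1.6 -1.5 -1.1 -5.7  1.6  0.5 -3.2 10.4  1.4  3.7
 -4.3  2.7]
inner_catch_top [ 0.54243511 -0.25215919  0.1785    ]
outer_catch_top [ 0.60432538 -0.18008565  0.1785    ]
peg_top [ 0.52417813 -0.17057682  0.206     ]
gate_hinge [ 0.47353573 -0.27867098  0.152     ]
49.3469826120883
```

Request:
{"op": "move_arm", "data": {"rows": [{"tx": 0.88, "ty": 0.67, "tz": 0.5, "az": -0.51, "claw": 0.82}, {"tx": 0.88, "ty": 0.67, "tz": 0.5, "az": -0.51, "claw": 0.82}, {"tx": 0.88, "ty": 0.67, "tz": 0.5, "az": -0.51, "claw": 0.82}, {"tx": 0.88, "ty": 0.67, "tz": 0.5, "az": -0.51, "claw": 0.82}, {"tx": 0.88, "ty": 0.67, "tz": 0.5, "az": -0.51, "claw": 0.82}]}}

```text
validation failed for argument at $.ro...
```

Request:
{"op": "move_arm", "data": {"rows": [{"tx": 0.88, "ty": 0.67, "tz": 0, "az": -0.51, "claw": 0.82}, {"tx": 0.88, "ty": 0.67, "tz": 0, "az": -0.51, "claw": 0.82}, {"tx": 0.88, "ty": 0.67, "tz": 0, "az": -0.51, "claw": 0.82}, {"tx": 0.88, "ty": 0.67, "tz": 0, "az": -0.51, "claw": 0.82}, {"tx": 0.88, "ty": 0.67, "tz": 0, "az": -0.51, "claw": 0.82}]}}

```text
validation failed for argument at $.ro...
```

Request:
{"op": "move_arm", "data": {"rows": [{"tx": 0.88, "ty": 0.67, "tz": 0, "az": -0.51, "claw": 0.82}, {"tx": 0.88, "ty": 0.67, "tz": 0, "az": -0.51, "claw": 0.82}, {"tx": 0.88, "ty": 0.67, "tz": 0, "az": -0.51, "claw": 0.82}, {"tx": 0.88, "ty": 0.67, "tz": 0, "az": -0.51, "claw": 0.82}, {"tx": 0.88, "ty": 0.67, "tz": 0, "az": -0.51, "claw": 0.82}]}}

```text
validation failed for argument at $.ro...
```

```bash
python3 - <<'E'
from h import *
import math
s=get_obs();print(s["time"],s["tcp_pos"],s["eef_rot"],s["joint_pos"],s["finger_gap"])
save("wrist","w1")
ob=[]
for n in PTS:
    for r in pinpoint("wrist",n)[:2]:
        w=atz("wrist",r["centre"],PTS[n][2]);print(n,round(r["p"],2),np.round(r["centre"]),np.round(w,4)); 
        if r["p"]>.5: ob.append((n,w[:2],1))
if len(ob)>1:print(fit(ob))
E
```

```text
0.5 [ 0.18638882 -0.51745643  0.21749085] [ 9.85093855e-01  1.72017724e-01 -1.13431302e-05  1.01340430e-05] [-1.32813836e+00  8.72322975e-02  1.37076371e+00 -2.41979497e-05
  1.68357801e+00 -1.03099881e-01] 1.001072294953062
```

View pics/w1.png

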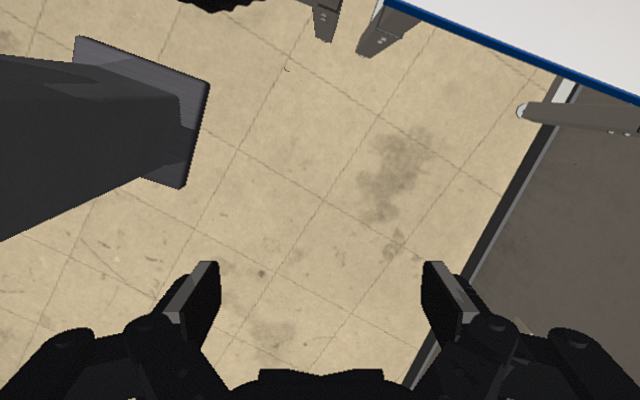

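The view is still of the floor because the moves were refused, probably over the missing ax/ay keys. I'll send one call with every key.

Request:
{"op": "move_arm", "data": {"rows": [{"tx": 0.88, "ty": 0.67, "tz": 0.5, "ax": 0, "ay": 0, "az": -0.51, "claw": 0.82}, {"tx": 0.88, "ty": 0.67, "tz": 0.5, "ax": 0, "ay": 0, "az": -0.51, "claw": 0.82}, {"tx": 0.88, "ty": 0.67, "tz": 0.5, "ax": 0, "ay": 0, "az": -0.51, "claw": 0.82}, {"tx": 0.88, "ty": 0.67, "tz": 0.5, "ax": 0, "ay": 0, "az": -0.51, "claw": 0.82}, {"tx": 0.88, "ty": 0.67, "tz": 0.5, "ax": 0, "ay": 0, "az": -0.51, "claw": 0.82}]}}

```text
time: 1.17
tcp_pos: [0.2751, -0.4498, 0.2681]
eef_rot: [0.999, 0.038, 0.0, 0.0]
contact_force: [0.4, -0.3, -0.0]
finger_gap: 0.819
```

Request:
{"op": "move_arm", "data": {"rows": [{"tx": 0.88, "ty": 0.67, "tz": 0, "ax": 0, "ay": 0, "az": -0.51, "claw": 0.82}, {"tx": 0.88, "ty": 0.67, "tz": 0, "ax": 0, "ay": 0, "az": -0.51, "claw": 0.82}, {"tx": 0.88, "ty": 0.67, "tz": 0, "ax": 0, "ay": 0, "az": -0.51, "claw": 0.82}, {"tx": 0.88, "ty": 0.67, "tz": 0, "ax": 0, "ay": 0, "az": -0.51, "claw": 0.82}, {"tx": 0.88, "ty": 0.67, "tz": 0, "ax": 0, "ay": 0, "az": -0.51, "claw": 0.82}]}}

```text
time: 1.58
tcp_pos: [0.3632, -0.3827, 0.2677]
eef_rot: [0.995, -0.095, 0.0, 0.0]
contact_force: [1.2, -1.2, 0.4]
finger_gap: 0.823
```

Request:
{"op": "move_arm", "data": {"rows": [{"tx": 0.88, "ty": 0.67, "tz": 0, "ax": 0, "ay": 0, "az": -0.51, "claw": 0.82}, {"tx": 0.88, "ty": 0.67, "tz": 0, "ax": 0, "ay": 0, "az": -0.51, "claw": 0.82}, {"tx": 0.88, "ty": 0.67, "tz": 0, "ax": 0, "ay": 0, "az": -0.51, "claw": 0.82}, {"tx": 0.88, "ty": 0.67, "tz": 0, "ax": 0, "ay": 0, "az": -0.51, "claw": 0.82}, {"tx": 0.88, "ty": 0.67, "tz": 0, "ax": 0, "ay": 0, "az": -0.51, "claw": 0.82}]}}

```text
time: 2.0
tcp_pos: [0.4512, -0.3157, 0.2676]
eef_rot: [0.974, -0.227, 0.0, 0.0]
contact_force: [0.4, -1.1, 0.2]
finger_gap: 0.819
```

```bash
cat > look.py <<'E'
import sys
from h import *
s=get_obs();R=s["eef_rot"];print(s["time"],np.round(s["tcp_pos"],4),np.round(R,4),np.round(s["joint_pos"],2),round(s["finger_gap"],3),np.round(s["contact_force"],1))
print("jaw deg",np.degrees(np.arctan2(2*R[0]*R[1],R[1]**2-R[0]**2)),"cam",np.round(camera_info("wrist")["cam_to_world"],3)[:3,3])
save("wrist",sys.argv[1]);ob=[]
for n in PTS:
    for r in pinpoint("wrist",n)[:2]:
        w=atz("wrist",r["centre"],PTS[n][2]);print(n,round(r["p"],2),np.round(r["centre"]),np.round(w,4))
        if r["p"]>.5: ob.append((n,w[:2],1))
if len(ob)>1:
    q,r=fit(ob);print(q,np.round(r,1))
    for n in PTS:print(n,np.round(c2w(q,PTS[n]),4))
E
python3 look.py w2
```

```text
2.0 [ 0.4512 -0.3157  0.2676] [ 9.739e-01 -2.270e-01  1.000e-04  1.000e-04] [-0.71  0.08  1.28 -0.    1.78  1.32] 0.819 [ 0.4 -1.1  0.2]
jaw deg -153.76338064352254 cam [ 0.521 -0.35   0.424]
inner_catch_top 0.67 [183. 124.] [ 0.5435 -0.2525  0.1785]
outer_catch_top 0.74 [40. 83.] [ 0.6056 -0.1834  0.1785]
peg_top 0.6 [ 76. 200.] [ 0.528  -0.1756  0.206 ]
gate_hinge 0.65 [264. 187.] [ 0.472  -0.2763  0.152 ]
[ 0.54392938 -0.20039985 -0.74693342] [-1.1 -1.1  1.4 -0.4 -0.8  4.2  0.6 -1.1]
inner_catch_top [ 0.5424 -0.2535  0.1785]
outer_catch_top [ 0.607  -0.1838  0.1785]
peg_top [ 0.5272 -0.1713  0.206 ]
gate_hinge [ 0.4726 -0.2774  0.152 ]
```

View pics/w2.png

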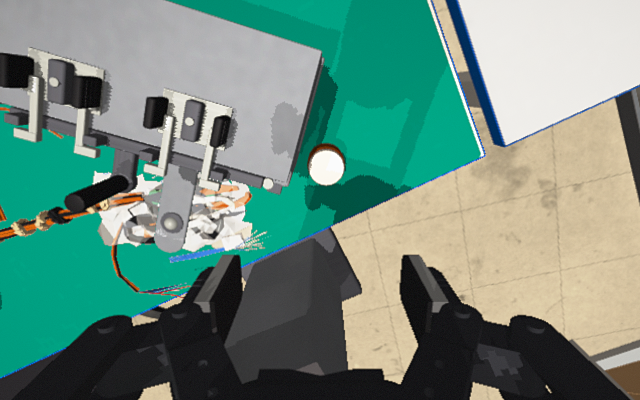

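The tabs of the inner catch are at (155,110) and (221,130), and those of the outer at (10,70) and (88,92). The peg top is at (76,200). The networks agree with the picture.

Request:
{"op": "move_arm", "data": {"rows": [{"tx": 0.91, "ty": 0.63, "tz": 0, "ax": 0, "ay": 0, "az": -0.53, "claw": 0.82}, {"tx": 0.91, "ty": 0.63, "tz": 0, "ax": 0, "ay": 0, "az": -0.53, "claw": 0.82}, {"tx": 0.91, "ty": 0.63, "tz": 0, "ax": 0, "ay": 0, "az": -0.53, "claw": 0.82}, {"tx": 0.91, "ty": 0.63, "tz": 0, "ax": 0, "ay": 0, "az": -0.53, "claw": 0.82}, {"tx": 0.91, "ty": 0.63, "tz": 0, "ax": 0, "ay": 0, "az": -0.53, "claw": 0.82}]}}

```text
time: 2.67
tcp_pos: [0.5413, -0.2542, 0.2677]
eef_rot: [0.933, -0.36, 0.0, 0.0]
contact_force: [-0.7, -0.1, -0.3]
finger_gap: 0.822
```

```bash
sed -i 's/arctan2(2\*R\[0\]\*R\[1\],R\[1\]\*\*2-R\[0\]\*\*2)/arctan2(R[1]**2-R[0]**2,2*R[0]*R[1])/' look.py; python3 look.py w3
```

```text
2.6667 [ 0.5413 -0.2542  0.2677] [ 9.328e-01 -3.604e-01  1.000e-04  3.000e-04] [-0.53  0.19  1.15 -0.    1.79  1.77] 0.822 [-0.7 -0.1 -0.3]
jaw deg -132.25025710261397 cam [ 0.599 -0.306  0.424]
inner_catch_top 0.57 [320. 198.] [ 0.5433 -0.2531  0.1785]
outer_catch_top 0.61 [191. 197.] [ 0.6071 -0.1833  0.1785]
outer_catch_top 0.31 [318. 197.] [ 0.5435 -0.2536  0.1785]
gate_hinge 0.77 [394. 230.] [ 0.4714 -0.2776  0.152 ]
[ 0.54385043 -0.20013681 -0.74614365] [-0.9 -0.2 -0.2 -0.2  1.2  0.4]
inner_catch_top [ 0.5424 -0.2533  0.1785]
outer_catch_top [ 0.6069 -0.1835  0.1785]
peg_top [ 0.5271 -0.1711  0.206 ]
gate_hinge [ 0.4726 -0.2772  0.152 ]
```

View pics/w3.png

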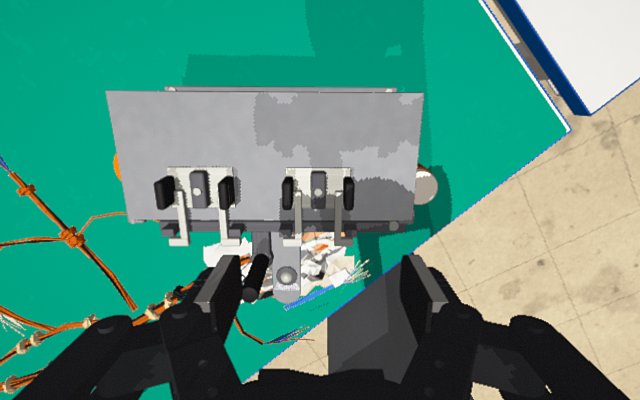

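Request:
{"op": "move_arm", "data": {"rows": [{"tx": 0.07, "ty": 0.05, "tz": -1, "ax": 0, "ay": 0, "az": -0.08, "claw": 0.82}, {"tx": 0, "ty": 0, "tz": -1, "ax": 0, "ay": 0, "az": 0, "claw": 0.82}, {"tx": 0, "ty": 0, "tz": -1, "ax": 0, "ay": 0, "az": 0, "claw": 0.82}, {"tx": 0, "ty": 0, "tz": -1, "ax": 0, "ay": 0, "az": 0, "claw": 0.82}, {"tx": 0, "ty": 0, "tz": -0.95, "ax": 0, "ay": 0, "az": 0, "claw": 0.82}]}}

```text
time: 3.33
tcp_pos: [0.5415, -0.2538, 0.1678]
eef_rot: [0.932, -0.363, -0.0, 0.0]
contact_force: [-0.2, -0.5, -0.2]
finger_gap: 0.819
```

Request:
{"op": "move_arm", "data": {"rows": [{"tx": 0, "ty": 0, "tz": 0, "ax": 0, "ay": 0, "az": 0, "claw": 0.3}, {"tx": 0, "ty": 0, "tz": 0, "ax": 0, "ay": 0, "az": 0, "claw": 0.3}, {"tx": 0, "ty": 0, "tz": 0, "ax": 0, "ay": 0, "az": 0, "claw": 0.3}, {"tx": 0, "ty": 0, "tz": 0, "ax": 0, "ay": 0, "az": 0, "claw": 0.3}, {"tx": 0, "ty": 0, "tz": 0, "ax": 0, "ay": 0, "az": 0, "claw": 0.3}], "squeeze": 30}}

```text
time: 3.75
tcp_pos: [0.5435, -0.2532, 0.1707]
eef_rot: [0.932, -0.362, 0.002, 0.0]
contact_force: [-0.8, 0.8, 0.6]
finger_gap: 0.298
```

Request:
{"op": "move_arm", "data": {"rows": [{"tx": 0, "ty": 0, "tz": 0, "ax": 0, "ay": 0, "az": 0, "claw": 0.3}, {"tx": 0, "ty": 0, "tz": 0, "ax": 0, "ay": 0, "az": 0, "claw": 0.3}, {"tx": 0, "ty": 0, "tz": 0, "ax": 0, "ay": 0, "az": 0, "claw": 0.3}, {"tx": 0, "ty": 0, "tz": 0, "ax": 0, "ay": 0, "az": 0, "claw": 0.3}, {"tx": 0, "ty": 0, "tz": 0, "ax": 0, "ay": 0, "az": 0, "claw": 0.3}]}}

```text
time: 4.17
tcp_pos: [0.5429, -0.2524, 0.1686]
eef_rot: [0.932, -0.362, 0.0, 0.0]
contact_force: [0.3, 0.1, 0.4]
finger_gap: 0.296
```

```bash
python3 - <<'E'
from h import *
save("wrist","w4")
E
```

```text
(no output)
```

View pics/w4.png

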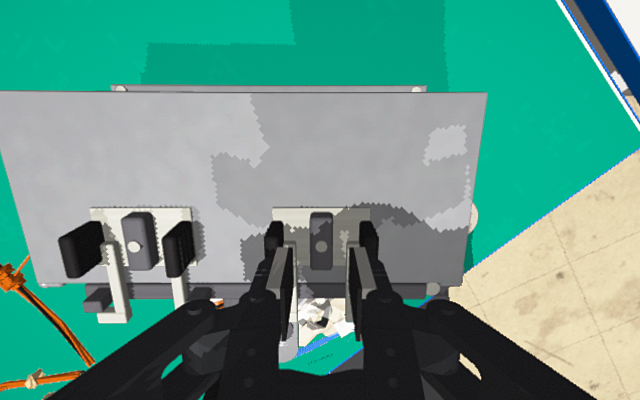

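```bash
python3 - <<'E'
from h import *
q=(.54385,-.20013,-.746)
P=lambda x,y,z:np.round(proj("wrist",c2w(q,(x/1e3,y/1e3,z/1e3)))).tolist()
for y in(-67,-60,-56,-49,-31,-24,-20,-13,28,35,75,82):print(y,[P(x,y,z) for z in(178,154) for x in(46,24)])
s=get_obs();t=s["tcp_pos"];print("tcp",proj("wrist",t),proj("wrist",t-[0,0,.011]),proj("wrist",t+[0,0,.02]))
print("roof corners",P(2,120,152),P(110,120,152),P(110,-120,152),P(2,-120,152))
for n in PTS:print(n,[(np.round(r["centre"]),round(r["p"],2)) for r in pinpoint("wrist",n)[:1]],np.round(proj("wrist",c2w(q,PTS[n]))))
im=cv2.imread("pics/w4.png")[170:350,200:440];cv2.imwrite("pics/w4c.png",cv2.resize(im,None,fx=3,fy=3,interpolation=cv2.INTER_CUBIC))
E
```

```text
-67 [[380.0, 240.0], [378.0, 282.0], [373.0, 221.0], [371.0, 259.0]]
-60 [[365.0, 240.0], [363.0, 282.0], [360.0, 221.0], [358.0, 259.0]]
-56 [[357.0, 240.0], [355.0, 282.0], [352.0, 221.0], [351.0, 259.0]]
-49 [[342.0, 240.0], [341.0, 282.0], [339.0, 221.0], [338.0, 258.0]]
-31 [[303.0, 240.0], [303.0, 281.0], [305.0, 221.0], [306.0, 258.0]]
-24 [[288.0, 240.0], [289.0, 281.0], [292.0, 221.0], [293.0, 258.0]]
-20 [[279.0, 240.0], [281.0, 281.0], [285.0, 221.0], [286.0, 258.0]]
-13 [[264.0, 239.0], [266.0, 281.0], [271.0, 221.0], [273.0, 258.0]]
28 [[176.0, 239.0], [181.0, 281.0], [194.0, 221.0], [198.0, 258.0]]
35 [[160.0, 239.0], [166.0, 281.0], [181.0, 220.0], [185.0, 258.0]]
75 [[72.0, 239.0], [82.0, 281.0], [104.0, 220.0], [111.0, 258.0]]
82 [[56.0, 239.0], [67.0, 281.0], [90.0, 220.0], [98.0, 258.0]]
tcp [320.22201461 252.48799611] [320.23097136 243.20378033] [320.20252757 272.64608342]
roof corners [39.0, 291.0] [-18.0, 91.0] [490.0, 96.0] [461.0, 292.0]
inner_catch_top [(array([323., 258.]), 0.57)] [322. 262.]
outer_catch_top [(array([120., 259.]), 0.81)] [120. 261.]
peg_top [] [210. 424.]
gate_hinge [(array([435., 293.]), 0.58)] [434. 295.]
```

View pics/w4c.png

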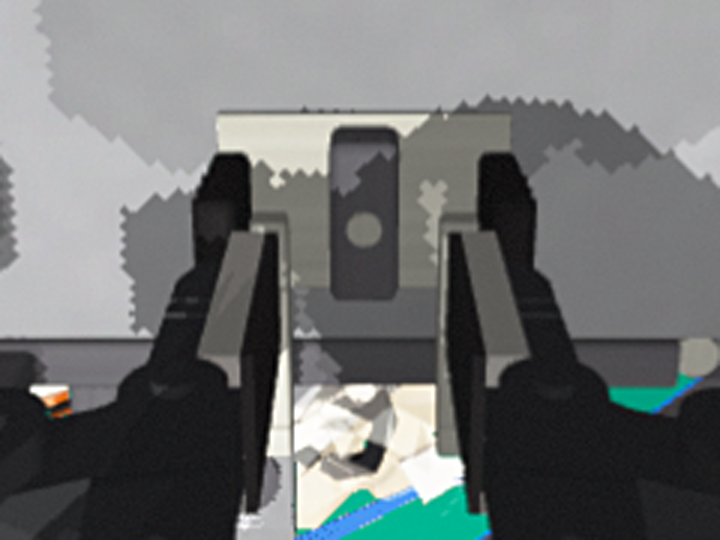

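```bash
python3 - <<'E'
from h import *
from scipy.spatial.transform import Rotation as Ro
i=camera_info("wrist");s=get_obs();T=np.array(i["cam_to_world"]);R=Ro.from_quat(s["eef_rot"]).as_matrix()
print(s["tcp_pos"],s["finger_gap"],i["camera_matrix"][0],i["k1"])
print("cam in tool",np.round(R.T@(T[:3,3]-s["tcp_pos"]),4),"axes",np.round(R.T@T[:3,:3],2).tolist())
for gy in(85,25.2):
  for x in(-11,0,11):
    print(gy,x,[(z,[np.round(proj("wrist",s["tcp_pos"]+R@np.array([x,sg*gy/2,z])/1e3)).tolist() for sg in(1,-1)]) for z in(-30,-20,-10,0,11)])
E
```

```text
[ 0.54280555 -0.25241821  0.16847217] 0.2992301740186744 [342.98624155   0.         320.5980613 ] 0.024602483178127767
cam in tool [ 7.740e-02  1.000e-04 -1.563e-01] axes [[0.0, -0.95, -0.3], [1.0, 0.0, 0.0], [-0.0, -0.3, 0.95]]
85 -11 [(-30, [[420.0, 308.0], [221.0, 308.0]]), (-20, [[414.0, 294.0], [227.0, 294.0]]), (-10, [[408.0, 283.0], [232.0, 283.0]]), (0, [[403.0, 272.0], [237.0, 272.0]]), (11, [[399.0, 262.0], [242.0, 262.0]])]
85 0 [(-30, [[422.0, 285.0], [218.0, 285.0]]), (-20, [[416.0, 273.0], [225.0, 273.0]]), (-10, [[410.0, 262.0], [230.0, 262.0]]), (0, [[405.0, 253.0], [235.0, 253.0]]), (11, [[400.0, 243.0], [240.0, 243.0]])]
85 11 [(-30, [[424.0, 261.0], [216.0, 261.0]]), (-20, [[418.0, 250.0], [223.0, 250.0]]), (-10, [[412.0, 241.0], [229.0, 241.0]]), (0, [[407.0, 232.0], [234.0, 232.0]]), (11, [[402.0, 224.0], [239.0, 224.0]])]
25.2 -11 [(-30, [[350.0, 308.0], [291.0, 307.0]]), (-20, [[348.0, 294.0], [293.0, 294.0]]), (-10, [[346.0, 283.0], [294.0, 283.0]]), (0, [[345.0, 272.0], [296.0, 272.0]]), (11, [[343.0, 262.0], [297.0, 262.0]])]
25.2 0 [(-30, [[350.0, 285.0], [290.0, 285.0]]), (-20, [[348.0, 273.0], [292.0, 273.0]]), (-10, [[347.0, 262.0], [294.0, 262.0]]), (0, [[345.0, 253.0], [295.0, 253.0]]), (11, [[344.0, 243.0], [297.0, 243.0]])]
25.2 11 [(-30, [[351.0, 261.0], [289.0, 261.0]]), (-20, [[349.0, 250.0], [291.0, 250.0]]), (-10, [[347.0, 241.0], [293.0, 241.0]]), (0, [[346.0, 232.0], [295.0, 232.0]]), (11, [[344.0, 224.0], [296.0, 224.0]])]
```

By pixel scale and row, the fingertips (row 247, 56 px apart) sit about 17 mm behind the reported TCP, not 11 mm ahead. So they passed just over the tabs, which are still latched. I'll open, go about 27 mm lower and squeeze again.

Request:
{"op": "move_arm", "data": {"rows": [{"tx": 0, "ty": 0, "tz": 0.2, "ax": 0, "ay": 0, "az": 0, "claw": 0.82}, {"tx": 0, "ty": 0, "tz": 0, "ax": 0, "ay": 0, "az": 0, "claw": 0.82}, {"tx": 0, "ty": 0, "tz": 0, "ax": 0, "ay": 0, "az": 0, "claw": 0.82}, {"tx": 0, "ty": 0, "tz": 0, "ax": 0, "ay": 0, "az": 0, "claw": 0.82}, {"tx": 0, "ty": 0, "tz": 0, "ax": 0, "ay": 0, "az": 0, "claw": 0.82}]}}

```text
time: 4.83
tcp_pos: [0.5428, -0.2525, 0.1726]
eef_rot: [0.932, -0.362, -0.0, 0.0]
contact_force: [0.3, 0.6, 0.7]
finger_gap: 0.822
```

Request:
{"op": "move_arm", "data": {"rows": [{"tx": 0, "ty": 0, "tz": -0.5, "ax": 0, "ay": 0, "az": 0, "claw": 0.82}, {"tx": 0, "ty": 0, "tz": -0.5, "ax": 0, "ay": 0, "az": 0, "claw": 0.82}, {"tx": 0, "ty": 0, "tz": -0.5, "ax": 0, "ay": 0, "az": 0, "claw": 0.82}, {"tx": 0, "ty": 0, "tz": 0, "ax": 0, "ay": 0, "az": 0, "claw": 0.82}]}}

```text
time: 5.17
tcp_pos: [0.541, -0.2514, 0.1382]
eef_rot: [0.932, -0.362, -0.003, -0.001]
contact_force: [-0.3, -0.0, -0.2]
finger_gap: 0.812
```

Request:
{"op": "move_arm", "data": {"rows": [{"tx": 0, "ty": 0, "tz": 0, "ax": 0, "ay": 0, "az": 0, "claw": 0.3}, {"tx": 0, "ty": 0, "tz": 0, "ax": 0, "ay": 0, "az": 0, "claw": 0.3}, {"tx": 0, "ty": 0, "tz": 0, "ax": 0, "ay": 0, "az": 0, "claw": 0.3}, {"tx": 0, "ty": 0, "tz": 0, "ax": 0, "ay": 0, "az": 0, "claw": 0.3}, {"tx": 0, "ty": 0, "tz": 0, "ax": 0, "ay": 0, "az": 0, "claw": 0.3}], "squeeze": 30}}

```text
time: 5.58
tcp_pos: [0.5429, -0.2526, 0.1443]
eef_rot: [0.932, -0.362, 0.001, 0.0]
contact_force: [-3.1, 0.6, 6.0]
finger_gap: 0.356
```

Request:
{"op": "move_arm", "data": {"rows": [{"tx": 0, "ty": 0, "tz": 0, "ax": 0, "ay": 0, "az": 0, "claw": 0.3}, {"tx": 0, "ty": 0, "tz": 0, "ax": 0, "ay": 0, "az": 0, "claw": 0.3}, {"tx": 0, "ty": 0, "tz": 0, "ax": 0, "ay": 0, "az": 0, "claw": 0.3}, {"tx": 0, "ty": 0, "tz": 0, "ax": 0, "ay": 0, "az": 0, "claw": 0.3}, {"tx": 0, "ty": 0, "tz": 0, "ax": 0, "ay": 0, "az": 0, "claw": 0.3}]}}

```text
time: 6.0
tcp_pos: [0.5429, -0.2526, 0.1443]
eef_rot: [0.932, -0.362, 0.001, 0.0]
contact_force: [-3.6, 1.0, 6.3]
finger_gap: 0.359
```

Request:
{"op": "move_arm", "data": {"rows": [{"tx": 0, "ty": 0, "tz": 0, "ax": 0, "ay": 0, "az": 0, "claw": 0.82}, {"tx": 0, "ty": 0, "tz": 0, "ax": 0, "ay": 0, "az": 0, "claw": 0.82}, {"tx": 0, "ty": 0, "tz": 0, "ax": 0, "ay": 0, "az": 0, "claw": 0.82}, {"tx": 0, "ty": 0, "tz": 0, "ax": 0, "ay": 0, "az": 0, "claw": 0.82}, {"tx": 0, "ty": 0, "tz": 0.9, "ax": 0, "ay": 0, "az": 0, "claw": 0.82}]}}

```text
time: 6.42
tcp_pos: [0.5409, -0.2513, 0.156]
eef_rot: [0.932, -0.362, -0.004, -0.001]
contact_force: [-0.4, -0.8, 0.0]
finger_gap: 0.819
```

Request:
{"op": "move_arm", "data": {"rows": [{"tx": 0, "ty": 0, "tz": 1, "ax": 0, "ay": 0, "az": 0, "claw": 0.82}, {"tx": 0.8, "ty": 0.87, "tz": 0.6, "ax": 0, "ay": 0, "az": 0, "claw": 0.82}, {"tx": 0.8, "ty": 0.87, "tz": 0, "ax": 0, "ay": 0, "az": 0, "claw": 0.82}, {"tx": 0.8, "ty": 0.87, "tz": 0, "ax": 0, "ay": 0, "az": 0, "claw": 0.82}, {"tx": 0.8, "ty": 0.87, "tz": 0, "ax": 0, "ay": 0, "az": 0, "claw": 0.82}]}}

```text
time: 6.83
tcp_pos: [0.6078, -0.1824, 0.1929]
eef_rot: [0.932, -0.362, 0.001, 0.0]
contact_force: [-1.1, -0.3, -0.1]
finger_gap: 0.816
```

```bash
python3 look.py w5
```

```text
6.8333 [ 0.6078 -0.1824  0.1929] [ 9.320e-01 -3.624e-01  6.000e-04  0.000e+00] [-0.38  0.28  1.19 -0.    1.67  1.93] 0.816 [-1.1 -0.3 -0.1]
jaw deg -132.50040197330296 cam [ 0.665 -0.235  0.349]
inner_catch_top 0.85 [500. 241.] [ 0.5447 -0.2516  0.1785]
inner_catch_top 0.42 [324. 239.] [ 0.6084 -0.1824  0.1785]
outer_catch_top 0.57 [322. 238.] [ 0.6082 -0.1836  0.1785]
peg_top 0.84 [411. 375.] [ 0.5295 -0.1752  0.206 ]
gate_hinge 0.95 [571. 272.] [ 0.4743 -0.2782  0.152 ]
[ 0.54565525 -0.20082331 -0.74055569] [-0.2 -2.4  0.4 -0.2 -0.7  3.4  0.5 -0.1]
inner_catch_top [ 0.5445 -0.254   0.1785]
outer_catch_top [ 0.6086 -0.1838  0.1785]
peg_top [ 0.5288 -0.1719  0.206 ]
gate_hinge [ 0.4748 -0.2783  0.152 ]
```

View pics/w5.png

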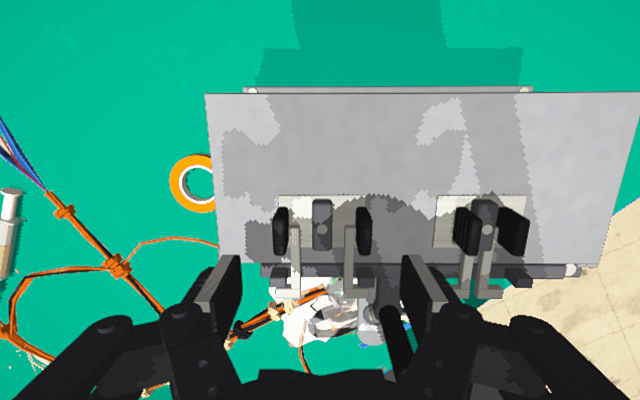

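Inner catch is squeezed (tabs close together at 467 and 513). The outer is still latched and centred between the fingers (281 and 363).

Request:
{"op": "move_arm", "data": {"rows": [{"tx": 0, "ty": 0, "tz": -0.8, "ax": 0, "ay": 0, "az": 0, "claw": 0.82}, {"tx": 0, "ty": 0, "tz": -0.8, "ax": 0, "ay": 0, "az": 0, "claw": 0.82}, {"tx": 0, "ty": 0, "tz": -0.8, "ax": 0, "ay": 0, "az": 0, "claw": 0.82}, {"tx": 0, "ty": 0, "tz": 0, "ax": 0, "ay": 0, "az": 0, "claw": 0.82}]}}

```text
time: 7.42
tcp_pos: [0.6041, -0.1832, 0.1402]
eef_rot: [0.932, -0.363, -0.004, 0.0]
contact_force: [-1.0, -0.0, -0.8]
finger_gap: 0.821
```

Request:
{"op": "move_arm", "data": {"rows": [{"tx": 0, "ty": 0, "tz": 0, "ax": 0, "ay": 0, "az": 0, "claw": 0.3}, {"tx": 0, "ty": 0, "tz": 0, "ax": 0, "ay": 0, "az": 0, "claw": 0.3}, {"tx": 0, "ty": 0, "tz": 0, "ax": 0, "ay": 0, "az": 0, "claw": 0.3}, {"tx": 0, "ty": 0, "tz": 0, "ax": 0, "ay": 0, "az": 0, "claw": 0.3}, {"tx": 0, "ty": 0, "tz": 0, "ax": 0, "ay": 0, "az": 0, "claw": 0.3}], "squeeze": 30}}

```text
time: 7.83
tcp_pos: [0.6075, -0.183, 0.1477]
eef_rot: [0.932, -0.362, 0.002, -0.0]
contact_force: [-2.3, 3.1, 6.1]
finger_gap: 0.359
```

Request:
{"op": "move_arm", "data": {"rows": [{"tx": 0, "ty": 0, "tz": 0, "ax": 0, "ay": 0, "az": 0, "claw": 0.3}, {"tx": 0, "ty": 0, "tz": 0, "ax": 0, "ay": 0, "az": 0, "claw": 0.3}, {"tx": 0, "ty": 0, "tz": 0, "ax": 0, "ay": 0, "az": 0, "claw": 0.3}, {"tx": 0, "ty": 0, "tz": 0, "ax": 0, "ay": 0, "az": 0, "claw": 0.3}, {"tx": 0, "ty": 0, "tz": 0, "ax": 0, "ay": 0, "az": 0, "claw": 0.3}]}}

```text
time: 8.25
tcp_pos: [0.6075, -0.183, 0.1477]
eef_rot: [0.932, -0.362, 0.002, 0.0]
contact_force: [-1.3, 2.4, 5.9]
finger_gap: 0.358
```

Request:
{"op": "move_arm", "data": {"rows": [{"tx": 0, "ty": 0, "tz": 0, "ax": 0, "ay": 0, "az": 0, "claw": 0.82}, {"tx": 0, "ty": 0, "tz": 0, "ax": 0, "ay": 0, "az": 0, "claw": 0.82}, {"tx": 0, "ty": 0, "tz": 0, "ax": 0, "ay": 0, "az": 0, "claw": 0.82}, {"tx": 0, "ty": 0, "tz": 0, "ax": 0, "ay": 0, "az": 0, "claw": 0.82}, {"tx": 0, "ty": 0, "tz": 1, "ax": 0, "ay": 0, "az": 0, "claw": 0.82}]}}

```text
time: 8.67
tcp_pos: [0.6044, -0.1822, 0.1593]
eef_rot: [0.932, -0.362, -0.005, 0.0]
contact_force: [-0.4, 0.1, -1.2]
finger_gap: 0.824
```

Request:
{"op": "move_arm", "data": {"rows": [{"tx": 0, "ty": 0, "tz": 1, "ax": 0, "ay": 0, "az": 0, "claw": 0.82}, {"tx": 0, "ty": 0, "tz": 1, "ax": 0, "ay": 0, "az": 0, "claw": 0.82}, {"tx": -0.98, "ty": 0.13, "tz": 0, "ax": 0, "ay": 0, "az": 0, "claw": 0.82}, {"tx": -0.98, "ty": 0.13, "tz": 0, "ax": 0, "ay": 0, "az": 0, "claw": 0.82}, {"tx": 0, "ty": 0, "tz": 0, "ax": 0, "ay": 0, "az": 0, "claw": 0.82}]}}

```text
time: 9.08
tcp_pos: [0.5655, -0.1775, 0.2052]
eef_rot: [0.932, -0.362, -0.0, 0.0]
contact_force: [0.3, 0.2, 0.1]
finger_gap: 0.82
```

```bash
python3 look.py w6
```

```text
9.0833 [ 0.5655 -0.1775  0.2052] [ 9.320e-01 -3.625e-01 -4.000e-04  4.000e-04] [-0.4   0.19  1.28 -0.    1.67  1.91] 0.82 [0.3 0.2 0.1]
jaw deg -132.50575695862037 cam [ 0.623 -0.23   0.362]
inner_catch_top 0.85 [451. 171.] [ 0.5461 -0.2542  0.1785]
outer_catch_top 0.97 [275. 172.] [ 0.6105 -0.1835  0.1785]
peg_top 0.67 [362. 306.] [ 0.5315 -0.1738  0.206 ]
gate_hinge 0.65 [529. 217.] [ 0.4775 -0.2763  0.152 ]
[ 0.54798914 -0.20075055 -0.74555593] [ 0.5  0.3  0.5 -0.6 -0.2  2.1 -0.7 -1.6]
inner_catch_top [ 0.5466 -0.2539  0.1785]
outer_catch_top [ 0.611  -0.1841  0.1785]
peg_top [ 0.5313 -0.1717  0.206 ]
gate_hinge [ 0.4768 -0.2779  0.152 ]
```

View pics/w6.png

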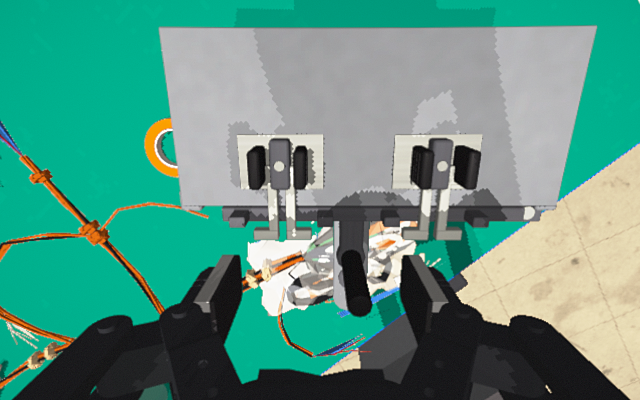

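Both catches look squeezed, with tabs close at (255,300) and (422,467). The peg top is at (358,300), so I'll go over it, down and grip.

Request:
{"op": "move_arm", "data": {"rows": [{"tx": -0.88, "ty": 0.13, "tz": 0, "ax": 0, "ay": 0, "az": 0, "claw": 0.82}, {"tx": -0.88, "ty": 0.13, "tz": 0, "ax": 0, "ay": 0, "az": 0, "claw": 0.82}, {"tx": 0, "ty": 0, "tz": -0.8, "ax": 0, "ay": 0, "az": 0, "claw": 0.82}, {"tx": 0, "ty": 0, "tz": -0.8, "ax": 0, "ay": 0, "az": 0, "claw": 0.82}, {"tx": 0, "ty": 0, "tz": -0.7, "ax": 0, "ay": 0, "az": 0, "claw": 0.82}]}}

```text
time: 9.75
tcp_pos: [0.5328, -0.1726, 0.1578]
eef_rot: [0.932, -0.362, 0.0, 0.0]
contact_force: [-0.1, 0.4, 0.2]
finger_gap: 0.821
```

Request:
{"op": "move_arm", "data": {"rows": [{"tx": 0, "ty": 0, "tz": 0, "ax": 0, "ay": 0, "az": 0, "claw": 0}, {"tx": 0, "ty": 0, "tz": 0, "ax": 0, "ay": 0, "az": 0, "claw": 0}, {"tx": 0, "ty": 0, "tz": 0, "ax": 0, "ay": 0, "az": 0, "claw": 0}, {"tx": 0, "ty": 0, "tz": 0, "ax": 0, "ay": 0, "az": 0, "claw": 0}, {"tx": 0, "ty": 0, "tz": 0, "ax": 0, "ay": 0, "az": 0, "claw": 0}], "squeeze": 60}}

```text
time: 10.17
tcp_pos: [0.5318, -0.1747, 0.1602]
eef_rot: [0.932, -0.363, 0.0, 0.003]
contact_force: [-4.2, -3.3, -2.1]
finger_gap: 0.143
```

Request:
{"op": "move_arm", "data": {"rows": [{"tx": 0, "ty": 0, "tz": 0, "ax": 0, "ay": 0, "az": 0, "claw": 0}, {"tx": 0, "ty": 0, "tz": 0, "ax": 0, "ay": 0, "az": 0, "claw": 0}, {"tx": 0, "ty": 0, "tz": 0, "ax": 0, "ay": 0, "az": 0, "claw": 0}, {"tx": 0, "ty": 0, "tz": 0, "ax": 0, "ay": 0, "az": 0, "claw": 0}, {"tx": 0, "ty": 0, "tz": 0, "ax": 0, "ay": 0, "az": 0, "claw": 0}]}}

```text
time: 10.58
tcp_pos: [0.5318, -0.1746, 0.1601]
eef_rot: [0.932, -0.363, 0.001, 0.002]
contact_force: [-4.2, -3.8, 2.1]
finger_gap: 0.144
```

```bash
python3 - <<'E'
from h import *
s=get_obs();t=np.array(s["tcp_pos"]);print(t,s["finger_gap"],s["contact_force"])
hg=np.array([.4755,-.278]);p0=t[:2];v=p0-hg
hg2=p0-[*(c2w((0,0,-.743),(-.032,.115,0))[:2])];print("hinge from peg",hg2,"rad",np.linalg.norm(v))
hm=(hg+hg2)/2;v=p0-hm;prev=np.zeros(2)
for k in range(1,24):
    a=np.radians(4*k);w=np.array([[np.cos(a),-np.sin(a)],[np.sin(a),np.cos(a)]])@v-v
    print(k,4*k,np.round((w-prev)/.02,2),np.round(p0+w,4));prev=w
E
```

```text
[ 0.53183282 -0.17464329  0.16012173] 0.14385434595454655 [-4.15407792 -3.83055262  2.06135208]
hinge from peg [ 0.47760145 -0.28098217] rad 0.11771150025030316
1 4 [-0.37  0.18] [ 0.5244 -0.171 ]
2 8 [-0.38  0.15] [ 0.5167 -0.168 ]
3 12 [-0.39  0.13] [ 0.5088 -0.1654]
4 16 [-0.4  0.1] [ 0.5008 -0.1635]
5 20 [-0.41  0.07] [ 0.4926 -0.1621]
6 24 [-0.41  0.04] [ 0.4844 -0.1612]
7 28 [-0.41  0.01] [ 0.4761 -0.161 ]
8 32 [-0.41 -0.02] [ 0.4679 -0.1613]
9 36 [-0.41 -0.04] [ 0.4596 -0.1622]
10 40 [-0.41 -0.07] [ 0.4515 -0.1636]
11 44 [-0.4 -0.1] [ 0.4435 -0.1657]
12 48 [-0.39 -0.13] [ 0.4356 -0.1683]
13 52 [-0.38 -0.16] [ 0.428  -0.1714]
14 56 [-0.37 -0.18] [ 0.4205 -0.175 ]
15 60 [-0.36 -0.21] [ 0.4134 -0.1792]
16 64 [-0.34 -0.23] [ 0.4065 -0.1838]
17 68 [-0.33 -0.26] [ 0.4   -0.189]
18 72 [-0.31 -0.28] [ 0.3939 -0.1945]
19 76 [-0.29 -0.3 ] [ 0.3882 -0.2005]
20 80 [-0.26 -0.32] [ 0.3829 -0.2068]
21 84 [-0.24 -0.34] [ 0.3781 -0.2136]
22 88 [-0.22 -0.35] [ 0.3737 -0.2206]
23 92 [-0.19 -0.37] [ 0.3698 -0.2279]
```

Peg gripped (gap 0.144). I'll swing along the arc, turning with the gate at 4° per row.

Request:
{"op": "move_arm", "data": {"rows": [{"tx": -0.37, "ty": 0.18, "tz": 0, "ax": 0, "ay": 0, "az": 0.67, "claw": 0}, {"tx": -0.38, "ty": 0.15, "tz": 0, "ax": 0, "ay": 0, "az": 0.67, "claw": 0}, {"tx": -0.39, "ty": 0.13, "tz": 0, "ax": 0, "ay": 0, "az": 0.67, "claw": 0}, {"tx": -0.4, "ty": 0.1, "tz": 0, "ax": 0, "ay": 0, "az": 0.67, "claw": 0}, {"tx": -0.41, "ty": 0.07, "tz": 0, "ax": 0, "ay": 0, "az": 0.67, "claw": 0}]}}

```text
time: 11.0
tcp_pos: [0.4943, -0.1612, 0.1601]
eef_rot: [0.981, -0.193, 0.002, 0.001]
contact_force: [2.0, -2.4, 0.3]
finger_gap: 0.147
```

Following as planned, with low force.

Request:
{"op": "move_arm", "data": {"rows": [{"tx": -0.41, "ty": 0.04, "tz": 0, "ax": 0, "ay": 0, "az": 0.67, "claw": 0}, {"tx": -0.41, "ty": 0.01, "tz": 0, "ax": 0, "ay": 0, "az": 0.67, "claw": 0}, {"tx": -0.41, "ty": -0.02, "tz": 0, "ax": 0, "ay": 0, "az": 0.67, "claw": 0}, {"tx": -0.41, "ty": -0.04, "tz": 0, "ax": 0, "ay": 0, "az": 0.67, "claw": 0}, {"tx": -0.41, "ty": -0.07, "tz": 0, "ax": 0, "ay": 0, "az": 0.67, "claw": 0}]}}

```text
time: 11.42
tcp_pos: [0.4534, -0.1611, 0.1601]
eef_rot: [1.0, -0.018, 0.002, -0.0]
contact_force: [1.6, 1.8, 0.2]
finger_gap: 0.144
```

Request:
{"op": "move_arm", "data": {"rows": [{"tx": -0.4, "ty": -0.1, "tz": 0, "ax": 0, "ay": 0, "az": 0.67, "claw": 0}, {"tx": -0.39, "ty": -0.13, "tz": 0, "ax": 0, "ay": 0, "az": 0.67, "claw": 0}, {"tx": -0.38, "ty": -0.16, "tz": 0, "ax": 0, "ay": 0, "az": 0.67, "claw": 0}, {"tx": -0.37, "ty": -0.18, "tz": 0, "ax": 0, "ay": 0, "az": 0.67, "claw": 0}, {"tx": -0.36, "ty": -0.21, "tz": 0, "ax": 0, "ay": 0, "az": 0.67, "claw": 0}]}}

```text
time: 11.83
tcp_pos: [0.4146, -0.1752, 0.1601]
eef_rot: [0.988, 0.157, 0.001, -0.002]
contact_force: [-1.0, 6.2, 2.6]
finger_gap: 0.142
```

Request:
{"op": "move_arm", "data": {"rows": [{"tx": -0.34, "ty": -0.24, "tz": 0, "ax": 0, "ay": 0, "az": 0.67, "claw": 0}, {"tx": -0.33, "ty": -0.27, "tz": 0, "ax": 0, "ay": 0, "az": 0.67, "claw": 0}, {"tx": -0.31, "ty": -0.29, "tz": 0, "ax": 0, "ay": 0, "az": 0.67, "claw": 0}, {"tx": -0.29, "ty": -0.31, "tz": 0, "ax": 0, "ay": 0, "az": 0.67, "claw": 0}, {"tx": -0.26, "ty": -0.33, "tz": 0, "ax": 0, "ay": 0, "az": 0.67, "claw": 0}]}}

```text
time: 12.25
tcp_pos: [0.3822, -0.2029, 0.1601]
eef_rot: [0.945, 0.327, -0.0, -0.003]
contact_force: [-7.3, 10.9, 7.0]
finger_gap: 0.145
```

Request:
{"op": "move_arm", "data": {"rows": [{"tx": -0.24, "ty": -0.35, "tz": 0, "ax": 0, "ay": 0, "az": 0.67, "claw": 0}, {"tx": -0.22, "ty": -0.35, "tz": 0, "ax": 0, "ay": 0, "az": 0.67, "claw": 0}, {"tx": -0.1, "ty": -0.19, "tz": 0, "ax": 0, "ay": 0, "az": 0.33, "claw": 0}, {"tx": 0, "ty": 0, "tz": 0, "ax": 0, "ay": 0, "az": 0, "claw": 0}, {"tx": 0, "ty": 0, "tz": 0, "ax": 0, "ay": 0, "az": 0, "claw": 0}]}}

```text
time: 12.67
tcp_pos: [0.37, -0.2212, 0.1601]
eef_rot: [0.914, 0.406, -0.001, -0.004]
contact_force: [-10.3, 9.9, 9.0]
finger_gap: 0.143
```

```bash
python3 look.py w7; python3 - <<'E'
from h import *
save("top","top7");save("scene","scene7")
s=get_obs();t=s["tcp_pos"]
for h in([.4755,-.278],[.4776,-.281]):
    v=t[:2]-np.array(h);print("gate",np.arctan2(v[1],v[0])-np.arctan2(.115,-.032)+.743,np.linalg.norm(v))
for c in("top","scene"):
  for r in pinpoint(c,"peg_top")[:1]:
    w=atz(c,r["centre"],.206);v=w[:2]-[.4765,-.279];print(c,r["p"],w,np.arctan2(v[1],v[0])-np.arctan2(.115,-.032)+.743)
a=cv2.imread("pics/top7.png")[80:280,200:440];b=cv2.imread("pics/w7.png")[:,:];a=cv2.resize(a,(480,400))
cv2.imwrite("pics/f7.png",cv2.resize(np.hstack([a,b]),(800,286)))
E
```

```text
12.6667 [ 0.37   -0.2212  0.1601] [ 0.9137  0.4064 -0.0013 -0.0035] [-0.67 -0.16  1.72  0.    1.58  0.06] 0.143 [-10.3   9.9   9. ]
jaw deg -42.042132656351235 cam [ 0.423 -0.166  0.316]
outer_catch_top 0.4 [551. 195.] [ 0.465  -0.2594  0.1785]
peg_top 0.59 [323. 317.] [ 0.3684 -0.2259  0.206 ]
gate_hinge 0.8 [554. 194.] [ 0.4743 -0.2779  0.152 ]
[ 0.39649181 -0.20837373  0.84393281] [-0.6  0.3  0.6 -0.3]
inner_catch_top [ 0.4496 -0.2088  0.1785]
outer_catch_top [ 0.3787 -0.1457  0.1785]
peg_top [ 0.3678 -0.2256  0.206 ]
gate_hinge [ 0.475  -0.2781  0.152 ]
gate 1.5469181422057101 0.11988896725043967
gate 1.533597058215669 0.12317371771053741
top 0.85 [ 0.35886201 -0.22926791  0.206     ] 1.6424331562980048
```

View pics/f7.png

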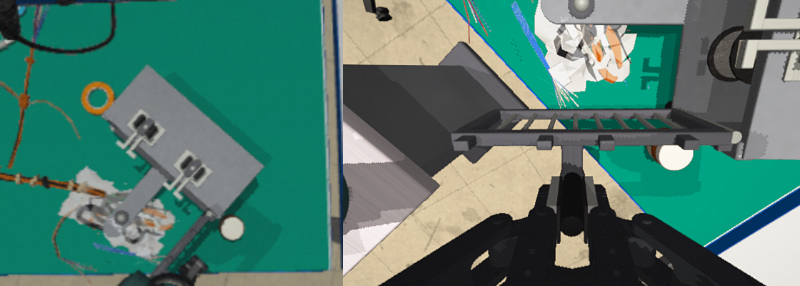

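The gate stands out square, with the peg in the pads at (570,205) of the right half. Both catches are still in, and the jar is at its old place (362,239 in the top image). I'll check that it stays still for a moment.

Request:
{"op": "move_arm", "data": {"rows": [{"tx": 0, "ty": 0, "tz": 0, "ax": 0, "ay": 0, "az": 0, "claw": 0}, {"tx": 0, "ty": 0, "tz": 0, "ax": 0, "ay": 0, "az": 0, "claw": 0}, {"tx": 0, "ty": 0, "tz": 0, "ax": 0, "ay": 0, "az": 0, "claw": 0}, {"tx": 0, "ty": 0, "tz": 0, "ax": 0, "ay": 0, "az": 0, "claw": 0}, {"tx": 0, "ty": 0, "tz": 0, "ax": 0, "ay": 0, "az": 0, "claw": 0}]}}

```text
time: 13.53
tcp_pos: [0.37, -0.221, 0.1601]
eef_rot: [0.914, 0.407, -0.001, -0.003]
contact_force: [-10.7, 9.0, 8.2]
finger_gap: 0.144
```

```bash
python3 - <<'E'
from h import *
s=get_obs();print(s["tcp_pos"],s["contact_force"],s["finger_gap"],np.abs(s["dq"]).max())
if np.linalg.norm(np.array(s["tcp_pos"])-[.370,-.2212,.1601])<.003 and s["finger_gap"]>.12: print(sign_off())
E
```

```text
[ 0.37004708 -0.22098694  0.16008107] [-10.68571752   8.96365638   8.15856899] 0.14395626548944257 0.00097086057037661
the job is handed in; nothing more can be done
None
```

The gate is open and held about square to the cage by its peg, and I handed the job in at about 13.5 s. I squeezed the inner catch first, then the outer, and drew the gate past the detent. `sign_off()` gave no verdict, so the points below are my own checks.

**Last checks**
- **Gate angle:** about 1.53–1.55 rad worked out from the tool position. The top camera's peg estimate gave 1.64 rad; all are inside the 1.35–1.8 range.
- **Holding still:** the pose did not change over the last 5 idle rows, joint speeds were about 0.001 rad/s, and the grip was set to 60 N.
- **Catches:** both pairs of tabs still look squeezed in the final picture.
- **Loose items:** the jar and tape look unmoved; I did not check the spool or carton inside the cage.

**What failed or disagreed**
- **Refused moves:** my first three move calls were refused, most likely because I left out the ax and ay values. Nothing moved.
- **Missed squeeze:** my first squeeze on the inner catch passed just above the tabs. The fingertips were about 17 mm behind the reported tool point, not 11 mm ahead as described. I saw this in the wrist picture, went about 27 mm lower, and it worked.
- **Steady side load:** the final pose leaves about 16 N on the wrist, well under the 120 N limit.

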